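# Open the salt box beside the salt shaker

## Task

Two matching round wooden salt boxes with swivel lids stand on the counter. Open the one that has the glass salt shaker standing close behind it, ready for refilling the shaker: turn its lid aside by the knob all the way to its stop and let go. Keep the box standing in its place, and leave the shaker and the other box's lid as they are.

Things in the scene. Friction and masses are not known exactly. Their poses are not given: they have to be found in the camera images.
- salt_box: wooden salt box to open (beside the shaker), 69 mm across, 67 high with knob, 0.95 kg, loose: pushing hard on the stop drags it. Origin: centre of its underside; z up. Its flat round lid (69 mm across, top face at z = 56 mm) swivels level about a vertical brass pin at x = 0, y = -32 mm in the box's frame, near the rim; lid shut, the knob stands across the middle from the pin, at x = 0, y = +14 mm
- salt_box_lid (a joint): angle of that lid about its vertical pin, rad: 0 = shut, squarely over the box; it grows as the lid turns counter-clockwise seen from above, up to its stop at 1.57 (a quarter turn). It starts between 0 and 0.3; light friction (about 0.5 N at the knob), and it stays where it is left
- salt_box_knob (a point): middle of that lid's round wooden knob, 14 mm in diameter, standing 11 mm above the lid from z = 56 to 67 mm; this point is at z = 61.5 mm and 46 mm from the pin's axis. The point's y axis points from the pin to the knob
- salt_shaker: salt shaker of clear glass with a domed grey cap, 44 mm across, 90 mm high, loose, upright. Origin: centre of its underside. It stands about 0.1 m from the box to open, on the far side from the robot, and well away from the other box
- other_box_lid (a joint): lid angle of the other, identical box, rad, same meaning; starts between 0 and 0.3 and is to be left alone. Which box stands left and which right varies
Things that resemble listed ones, but are neither listed nor needed, are in the scene too. What is shaped like the salt_box but red is not meant.

How it is judged:
By the outcome, as a careful person would: the job done as asked, in the order asked, and still so for the second after the job is handed in, with the robot touching nothing.
It also fails if it takes over 32 s, if anything falls off the work surface, if the arm or the gripper's body presses on something with over 40 N, if the wrist force passes 120 N, or if a joint passes its speed limit or range.

## Robot

A 6-joint arm with a two-finger parallel gripper is mounted at the origin on a cart in front of the work surface, level with it; the furniture and walls round the work are solid. World frame = base frame: x ahead of the robot, y to its left, z up, the work surface at z = 0. Lengths are in m, angles in rad, forces in N, time in s.
With the tool pointing down it reaches from about 0.3 to 1 m from the base axis. Payload 5.1 kg.
Tool frame: the origin (TCP) lies on the centre line of the jaws, within the pads' length; the fingertips stand 25 mm ahead of it and the grasp point (between the pads) lies 6 mm ahead of it (robot.finger_overhang is the distance from the TCP to the fingertips, in m); z points along the fingers, y is the line along which they close (so a half turn about z gives the same grasp; the last joint's range is limited). The gripper opens to 95 mm and grips with 3 to 60 N. Pads are 20 mm wide; open, the fingers measure 119 mm over their backs; the gripper's body (75 mm by 180 mm) begins 59 mm behind the grasp point.
Start: joints at [-1.326, 0.124, 1.65, -0, 1.367, -0.083], TCP at [0.209, -0.615, 0.24] pointing down, gripper open.
Joint ranges: [-2.61, 2.61], [-1.02, 2.33], [0.03, 2.71], [-1.35, 4.49], [0.32, 2.68], [-2.91, 2.91]. Speed limits (rad/s): [2.57, 2.57, 3.14, 3.14, 3.14, 3.14].

## Interface

Orientations are given as a 3x3 rotation matrix whose columns are the frame's x, y, z axes.
In Python, from bench import robot, snapshot, camera_model gives the robot as it stands.
- The arm moves only by the tool play_rows, never from a script. Its argument "deltas" is one flat list of numbers, 7 for each row, row after row: the shift along the tool's x, y, z in mm, then the turn, a rotation vector about the tool's x, y, z in rad, then the finger opening in mm, from 0 to 95.1. In form: [tx, ty, tz, ax, ay, az, gripper, tx, ty, tz, ax, ay, az, gripper, ...]. A call has 1 to 8 rows; each row shifts and turns the commanded pose from where the row before left it, along the tool's axes as they then stand; what a row does not reach is not made up. A row lasts 1/10 s, in which the tool goes at most 50 mm and 8.59 degrees, less where a joint would pass 70% of its speed; a pose out of reach is approached as far as the arm can. A call is refused whole if a number of a shift passes 50 or a number of a turn 0.15, either way. A call with a gripper value outside its range is refused whole. The fingers move at their own pace and stop on an object; the grip force is fixed at half the most. Time passes only in rows, so rows that do not move let the fingers close. It gives the time, the measured TCP pose, the force, the opening and the grip force at its end, in the units of the state.
- robot.get_obs(): the state, without advancing time (a new reading comes with each control period).
- snapshot(name): name is "scene" or "top" or "wrist"; returns the picture (384x512x3 uint8, blue, green, red); there is no depth.
- camera_model(name): a dict with "camera_matrix" (3x3 intrinsics, pixels), "pose" (4x4, takes a point from camera to world coordinates); the wrist camera has in their place "hand_eye" (4x4, takes a point from camera to tool coordinates, whose origin is the TCP and whose axes are the flange's). Camera axes: x right, y up, looking along -z (the intrinsics and any distortion apply to the point x, -y, -z); pixel columns grow to the right and rows downward; lengths in m; the calibration is good to about 2 mm. A picture is of the moment at which its call begins: read the wrist's pose just before it. camera_model takes no time and is no camera call.
- robot.job_done(): hands the job in; it is judged then, once.
The state is a dict: "time": time; "qpos": joint angles; "qvel": joint speeds; "effort": joint torques, N m; "ee_pos": TCP position; "tcp_rot": TCP orientation; "ft_force": force on the tool from outside, world axes, zero at the start; "torque": the same for the moment, N m; "opening": opening from 0.0 (shut) to 1.0 (fully open); "grip_force": force on a finger pad.
Only numpy, scipy, OpenCV 4.12 (cv2) and the standard library are available. Lean on these libraries where they do the work, as an engineer would, in place of code of your own. Each camera call takes 0.05 s, during which the arm holds its last target. There are 200 camera calls.

## Working session

There is one attempt and no reset: what is moved stays moved. The work goes in short steps, Python scripts to look and compute and a tool call to move; the robot and the scene stay as the last step left them, time stands still between calls to the robot, and variables do not carry over. Pictures are saved under pics/ and viewed, at most 10 in all, crops included, and the job is handed in when it is done.

Besides the shell and the picture viewer there is one more tool, called as name(argument=value, ...), one argument or row to a line, values as JSON. play_rows: Moves the arm, as the interface text tells. Its arguments: {"type":"object","properties":{"deltas":{"type":"array"}},"required":["deltas"]}

```bash
mkdir -p pics; python3 - <<'E'
from bench import robot,snapshot,camera_model
import cv2,numpy as np
for n in("scene","top"):
    cv2.imwrite(f"pics/{n}0.png",cv2.resize(snapshot(n),(800,600)))
    m=camera_model(n);print(n,m)
o=robot.get_obs();print(o)
E
```

```text
scene {'camera_matrix': array([[486.90102039,   0.        , 259.82693162],
       [  0.        , 486.90102039, 192.67351077],
       [  0.        ,   0.        ,   1.        ]]), 'pose': array([[-0.65723378,  0.58689961, -0.47285579,  0.16448038],
       [-0.75347881, -0.49691234,  0.43052041,  0.1840341 ],
       [ 0.01770438,  0.63923937,  0.76880399,  0.71578458],
       [ 0.        ,  0.        ,  0.        ,  1.        ]])}
top {'camera_matrix': array([[377.59554245,   0.        , 251.1820756 ],
       [  0.        , 377.59554245, 189.8691776 ],
       [  0.        ,   0.        ,   1.        ]]), 'pose': array([[ 0.00567157,  0.99426538, -0.10679036,  0.46738481],
       [-0.99997779,  0.00526524, -0.00408645, -0.17027679],
       [-0.00350074,  0.10681116,  0.99427316,  0.91059262],
       [ 0.        ,  0.        ,  0.        ,  1.        ]])}
{'time': 0.1, 'qpos': array([-1.32561021e+00,  1.24420822e-01,  1.65151732e+00,  1.87772811e-05,
        1.36750179e+00, -8.25882870e-02]), 'qvel': array([-0.00084009, -0.0013662 , -0.0031138 ,  0.00253368, -0.00100435,
        0.00236698]), 'effort': array([ 3.31686506e-04, -4.18878937e+01, -3.61097324e+01,  7.76984962e-02,
        4.61951829e-02, -7.01097156e-05]), 'ee_pos': array([ 0.2091148 , -0.61488684,  0.23853416]), 'tcp_rot': array([[ 9.46762450e-01,  3.21932721e-01, -4.30562356e-04],
       [ 3.21932964e-01, -9.46760761e-01,  1.79649569e-03],
       [ 1.70711201e-04, -1.83946687e-03, -9.99998294e-01]]), 'ft_force': array([-0.03257328, -1.02558191,  0.21666553]), 'torque': array([0.0078116 , 0.02283406, 0.01449423]), 'grip_force': 0.0, 'opening': 1.0009922923822778}
```

View pics/scene0.png

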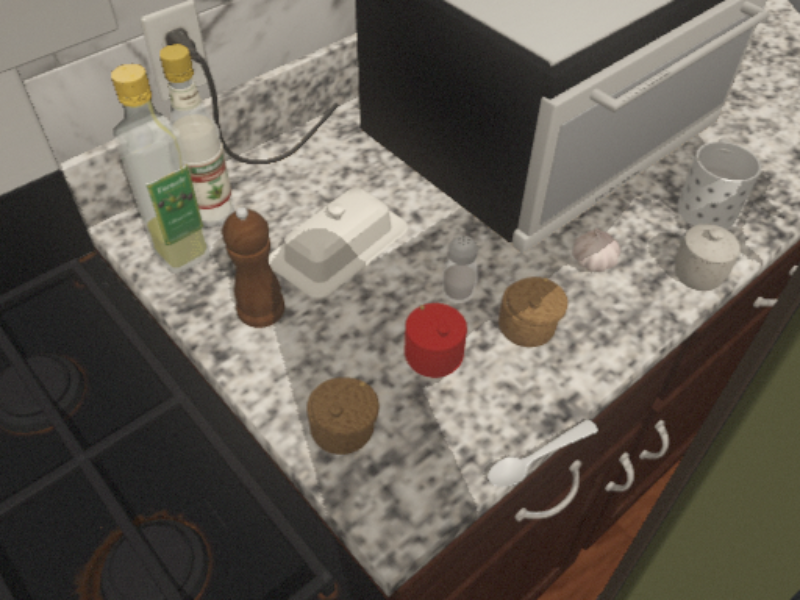

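View pics/top0.png

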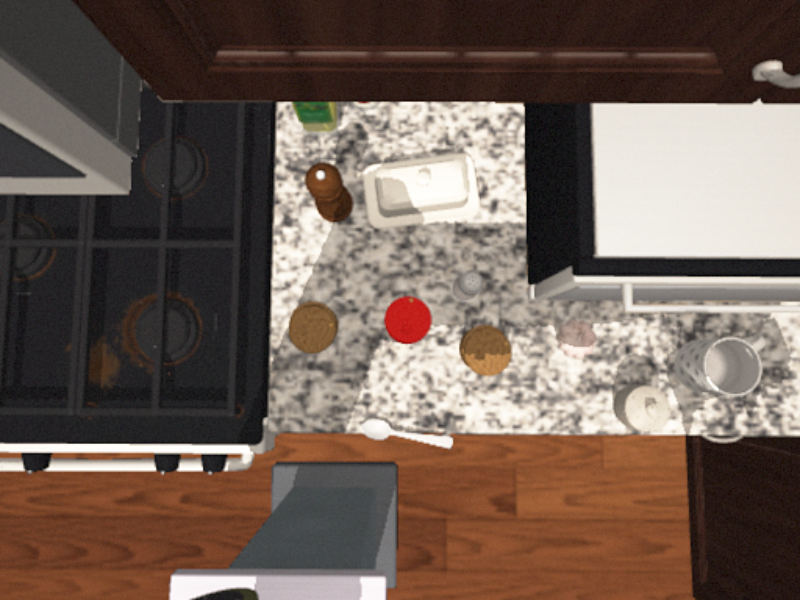

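The shaker (top 467,285; scene 460,270) stands behind the right-hand wooden box (top 485,350; scene 533,310), so that box is the target. I'll enlarge both views.

```bash
python3 - <<'E'
from bench import snapshot
import cv2,numpy as np
s=snapshot("scene");t=snapshot("top")
# crops: scene x 270-370,y 140-225 ; top x 280-340,y165-245
a=cv2.resize(s[140:230,270:370],None,fx=5,fy=5,interpolation=3)
b=cv2.resize(t[165:245,270:345],None,fx=4,fy=5.625,interpolation=3)
cv2.imwrite("pics/c1.png",np.hstack([a,b]))
E
```

```text
(no output)
```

View pics/c1.png

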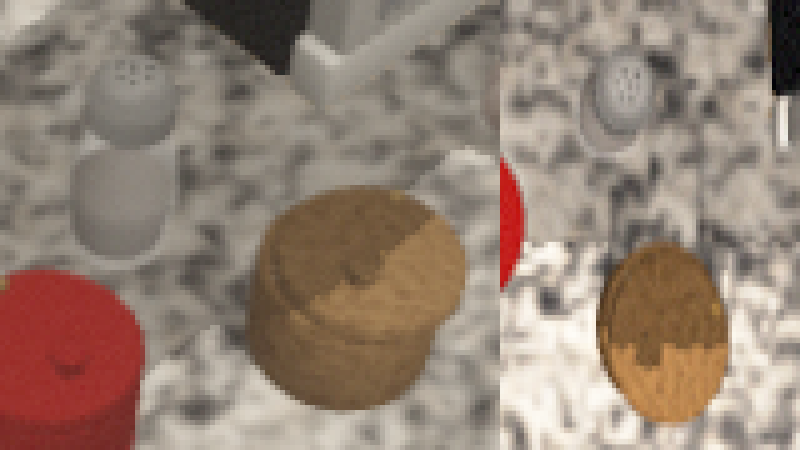

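```bash
cat >h.py <<'E'
from bench import robot,snapshot,camera_model
import cv2,numpy as np
def ray(n,uv,z,pose=None):
    m=camera_model(n);K=m["camera_matrix"]
    if n=="wrist":
        o=robot.get_obs();T=np.eye(4);T[:3,:3]=o["tcp_rot"];T[:3,3]=o["ee_pos"];P=T@m["hand_eye"]
    else:P=m["pose"]
    d=np.linalg.inv(K)@[uv[0],uv[1],1];d=P[:3,:3]@(d*[1,-1,-1]);c=P[:3,3]
    return c+d*(z-c[2])/d[2]
E
python3 - <<'E'
from h import *
print("knob",ray("top",(307,228),.063),ray("scene",(342,194.5),.063))
print("lid",ray("top",(311.2,224.2),.056))
print("shaker cap",ray("top",(301,181),.085), "cab", ray("top",(200,65),.5),"toaster",ray("top",(345,189),.0))
print(camera_model("wrist"))
E
```

```text
knob [ 0.47347438 -0.29187795  0.063     ] [ 0.47016228 -0.28826935  0.063     ]
lid [ 0.48209704 -0.30242604  0.056     ]
shaker cap [ 0.57629534 -0.2765489   0.085     ] cab [ 0.6536535 -0.1097158  0.5      ] toaster [ 0.56851058 -0.39392804  0.        ]
{'camera_matrix': array([[336.15280613,   0.        , 256.90462928],
       [  0.        , 336.15280613, 188.22241881],
       [  0.        ,   0.        ,   1.        ]]), 'hand_eye': array([[ 1.93375228e-03,  9.59755704e-01,  2.80829572e-01,
         7.98744232e-02],
       [ 9.99998130e-01, -1.85881501e-03, -5.33207235e-04,
        -3.47112188e-04],
       [ 1.02615391e-05,  2.80830078e-01, -9.59757504e-01,
        -1.45136988e-01],
       [ 0.00000000e+00,  0.00000000e+00,  0.00000000e+00,
         1.00000000e+00]])}
```

play_rows(
  deltas=[30, -19, 2.5, 0, 0, 0, 30, 30, -19, 2.5, 0, 0, 0, 30, 30, -19, 2.5, 0, 0, 0, 30, 30, -19, 2.5, 0, 0, 0, 30, 30, -19, 2.5, 0, 0, 0, 30, 30, -19, 2.5, 0, 0, 0, 30],
)

```text
time: 0.8
ee_pos: [0.3436, -0.4482, 0.2244]
tcp_rot: [[0.947, 0.322, -0.0], [0.322, -0.947, 0.0], [0.0, -0.0, -1.0]]
ft_force: [0.4, -0.0, -0.7]
opening: 0.551
grip_force: 0.0
```

play_rows(
  deltas=[29, -18, 2.5, 0, 0, 0, 30, 29, -18, 2.5, 0, 0, 0, 30, 29, -18, 2.5, 0, 0, 0, 30, 29, -18, 2.5, 0, 0, 0, 30, 29, -18, 2.5, 0, 0, 0, 30, 29, -18, 2.5, 0, 0, 0, 30],
)

```text
time: 1.4
ee_pos: [0.4735, -0.29, 0.2094]
tcp_rot: [[0.947, 0.322, -0.0], [0.322, -0.947, 0.0], [-0.0, -0.0, -1.0]]
ft_force: [0.4, -0.4, -0.5]
opening: 0.314
grip_force: 0.0
```

play_rows(
  deltas=[0, 0, 0, 0, 0, -0.14, 30, 0, 0, 0, 0, 0, -0.14, 30, 0, 0, 0, 0, 0, -0.14, 30, 0, 0, 0, 0, 0, -0.14, 30, 0, 0, 0, 0, 0, -0.14, 30, 0, 0, 0, 0, 0, -0.14, 30, 0, 0, 0, 0, 0, -0.14, 30],
)

```text
time: 2.1
ee_pos: [0.4728, -0.2911, 0.2094]
tcp_rot: [[0.254, 0.967, -0.0], [0.967, -0.254, 0.0], [0.0, -0.0, -1.0]]
ft_force: [0.8, -0.9, -0.7]
opening: 0.315
grip_force: 0.0
```

play_rows(
  deltas=[0, 0, 0, 0, 0, -0.14, 30, 0, 0, 0, 0, 0, -0.14, 30, 0, 0, 0, 0, 0, -0.14, 30, 0, 0, 0, 0, 0, -0.14, 30, 0, 0, 0, 0, 0, -0.14, 30, 0, 0, 0, 0, 0, -0.14, 30, 0, 0, 0, 0, 0, 0, 30],
)

```text
time: 2.8
ee_pos: [0.4728, -0.2911, 0.2094]
tcp_rot: [[-0.545, 0.838, -0.0], [0.838, 0.545, 0.0], [0.0, -0.0, -1.0]]
ft_force: [-0.1, -0.3, 0.0]
opening: 0.315
grip_force: 0.0
```

```bash
python3 - <<'E'
from h import *
o=robot.get_obs();print(o["ee_pos"],o["tcp_rot"][:,0],o["qpos"],o["time"])
cv2.imwrite("pics/w1.png",cv2.resize(snapshot("wrist"),(800,600)))
E
```

```text
[ 0.47279127 -0.29113182  0.20942554] [-5.45327619e-01  8.38222900e-01  3.97860322e-04] [-6.48623106e-01 -6.41710894e-02  1.89408430e+00  2.49569938e-06
  1.31210140e+00 -1.22540374e+00] 2.8
```

View pics/w1.png

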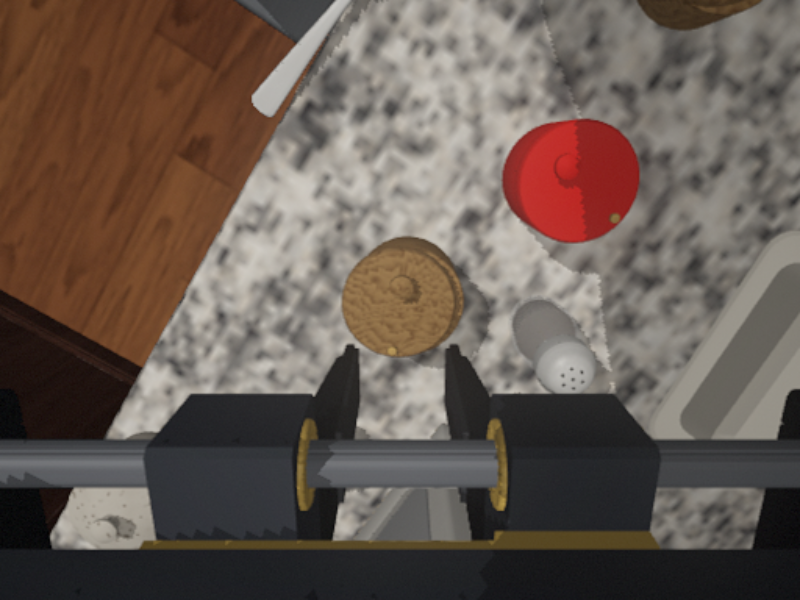

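Pin (brass dot) at (392,351), knob top centre at about (405,287), lid spanning 342–455 in columns. I'll locate them.

```bash
python3 - <<'E'
from h import *
f=lambda u,v,z:ray("wrist",(u*.64,v*.64),z)
k=f(405,285,.067);p=f(392,351,.056);d=k-p
print(k,p,np.hypot(*d[:2]),np.degrees(np.arctan2(d[1],d[0])))
print("lid L/R",f(342,302,.056),f(455,302,.056), "box top edge right",f(463,300,.05),"bottom pt",f(408,236,.048))
print("shaker",f(570,375,.088), "toaster handle",ray("top",(405,198),.2))
E
```

```text
[ 0.47468632 -0.28892438  0.067     ] [ 0.49259478 -0.33079489  0.056     ] 0.04553956575136162 113.15690974280236
lid L/R [ 0.45068789 -0.32060991  0.056     ] [ 0.50707145 -0.28398058  0.056     ] box top edge right [ 0.51196443 -0.28149842  0.05      ] bottom pt [ 0.46276297 -0.26718237  0.048     ]
shaker [ 0.57630445 -0.27767717  0.088     ] toaster handle [ 0.52982236 -0.45748992  0.2       ]
```

play_rows(
  deltas=[0, 0, 20, 0, 0, 0.08, 28, 0, 0, 25, 0, 0, 0.08, 28, 1, 1.5, 25, 0, 0, 0, 28, 0, 0, 20, 0, 0, 0, 28, 0, 0, 10, 0, 0, 0, 28, 0, 0, 0, 0, 0, 0, 28],
)

```text
time: 3.45
ee_pos: [0.473, -0.289, 0.1079]
tcp_rot: [[-0.404, 0.915, -0.003], [0.915, 0.404, 0.002], [0.003, -0.002, -1.0]]
ft_force: [-1.1, 0.8, 0.1]
opening: 0.294
grip_force: 0.0
```

```bash
python3 - <<'E'
from h import *
o=robot.get_obs();print(o["ee_pos"],o["tcp_rot"][:,0],o["qpos"],o["time"])
cv2.imwrite("pics/w2.png",cv2.resize(snapshot("wrist"),(800,600)))
E
```

```text
[ 0.47295603 -0.28901272  0.10792963] [-0.40363395  0.91491564  0.00300037] [-6.45394043e-01  3.61201214e-02  1.97599207e+00  3.23025005e-05
  1.13290180e+00 -1.06089751e+00] 3.45
```

View pics/w2.png

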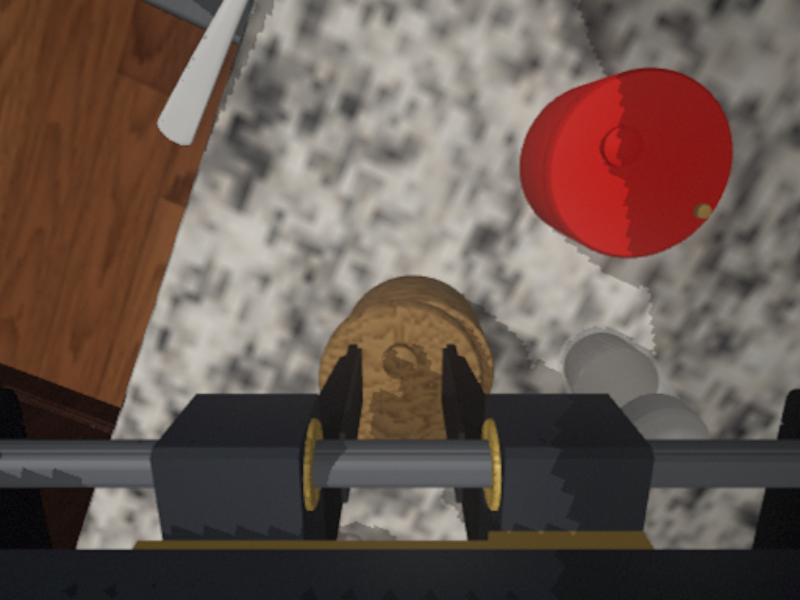

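Knob at (402,356), midway between the fingertips (357 and 450).

```bash
python3 - <<'E'
from h import *
f=lambda u,v,z:ray("wrist",(u*.64,v*.64),z)
print(f(402,356,.067), f(412,277,.05),f(494,365,.05))
E
```

```text
[ 0.47455419 -0.28928323  0.067     ] [ 0.46725751 -0.26292699  0.05      ] [ 0.51468205 -0.28384511  0.05      ]
```

play_rows(
  deltas=[0, 0, 10, 0, 0, 0, 28, 0, 0, 8, 0, 0, 0, 28, 0, 0, 5, 0, 0, 0, 28, 0, 0, 0, 0, 0, 0, 28],
)

```text
time: 3.9
ee_pos: [0.4734, -0.2893, 0.0857]
tcp_rot: [[-0.405, 0.914, -0.001], [0.914, 0.405, 0.001], [0.002, -0.001, -1.0]]
ft_force: [-0.4, 0.2, -0.6]
opening: 0.296
grip_force: 0.0
```

play_rows(
  deltas=[0, 0, 0, 0, 0, 0, 18, 0, 0, 0, 0, 0, 0, 18, -0.1, -3, 0, 0, 0, -0.065, 18, -0.2, -4.6, 0, 0, 0, -0.1, 18, -0.2, -4.6, 0, 0, 0, -0.1, 18, -0.2, -4.6, 0, 0, 0, -0.1, 18, -0.2, -4.6, 0, 0, 0, -0.1, 18, -0.2, -4.6, 0, 0, 0, -0.1, 18],
)

```text
time: 4.7
ee_pos: [0.4544, -0.306, 0.0871]
tcp_rot: [[-0.834, 0.552, 0.001], [0.552, 0.834, 0.0], [-0.001, 0.001, -1.0]]
ft_force: [0.9, 1.6, 0.9]
opening: 0.19
grip_force: 0.8
```

play_rows(
  deltas=[-0.2, -4.6, 0, 0, 0, -0.1, 18, -0.2, -4.6, 0, 0, 0, -0.1, 18, -0.2, -4.6, 0, 0, 0, -0.1, 18, -0.2, -4.6, 0, 0, 0, -0.1, 18, -0.2, -4.6, 0, 0, 0, -0.1, 18, -0.2, -4.6, 0, 0, 0, -0.1, 18, 0, 0, 0, 0, 0, 0, 18],
)

```text
time: 5.4
ee_pos: [0.4463, -0.3326, 0.087]
tcp_rot: [[-1.0, -0.011, 0.0], [-0.011, 1.0, -0.0], [-0.0, -0.0, -1.0]]
ft_force: [0.3, -0.1, -0.3]
opening: 0.189
grip_force: 0.0
```

```bash
python3 - <<'E'
from h import *
o=robot.get_obs();print(o["ee_pos"],o["tcp_rot"][:,0],o["qpos"],o["time"],o["ft_force"])
d=o["ee_pos"]-[.4922,-.331,0];print(np.hypot(*d[:2]),np.degrees(np.arctan2(d[1],d[0])))
cv2.imwrite("pics/w3.png",cv2.resize(snapshot("wrist"),(800,600)))
E
```

```text
[ 0.4463039  -0.33260533  0.08704122] [-9.99944232e-01 -1.05531675e-02 -4.03931630e-04] [-7.36879114e-01  6.51452298e-02  1.98509381e+00 -4.23238571e-05
  1.09076808e+00 -2.31820918e+00] 5.4 [ 0.29643206 -0.08084348 -0.31793472]
0.045924163410679196 -177.9967569696883
```

View pics/w3.png

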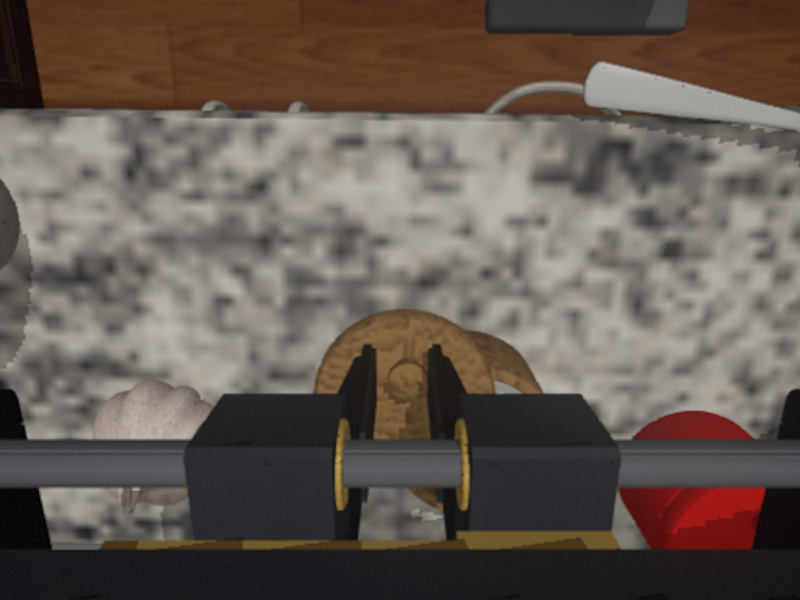

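play_rows(
  deltas=[-0.1, -1.8, 0, 0, 0, -0.04, 18, -0.1, -1.8, 0, 0, 0, -0.04, 18, -0.1, -1.8, 0, 0, 0, -0.04, 18, 0, 0, 0, 0, 0, 0, 18],
)

```text
time: 5.85
ee_pos: [0.4469, -0.3376, 0.0868]
tcp_rot: [[-0.992, -0.129, 0.0], [-0.129, 0.992, -0.0], [-0.0, -0.0, -1.0]]
ft_force: [0.9, 0.2, -0.3]
opening: 0.188
grip_force: 0.1
```

play_rows(
  deltas=[0, -1, 0, 0, 0, -0.022, 18, 0, -1, 0, 0, 0, -0.022, 18, 0, 0, 0, 0, 0, 0, 18],
)

```text
time: 6.15
ee_pos: [0.4471, -0.3396, 0.0868]
tcp_rot: [[-0.985, -0.174, 0.0], [-0.174, 0.985, -0.0], [-0.0, -0.0, -1.0]]
ft_force: [-0.6, -0.0, 0.2]
opening: 0.187
grip_force: 0.2
```

play_rows(
  deltas=[0, -1, 0, 0, 0, -0.022, 18, 0, -1, 0, 0, 0, -0.022, 18],
)

```text
time: 6.35
ee_pos: [0.4475, -0.3415, 0.0867]
tcp_rot: [[-0.976, -0.219, 0.0], [-0.219, 0.976, 0.0], [-0.0, 0.0, -1.0]]
ft_force: [0.6, 0.6, 0.6]
opening: 0.191
grip_force: 0.4
```

play_rows(
  deltas=[0, -1, 0, 0, 0, -0.022, 18],
)

```text
time: 6.45
ee_pos: [0.4476, -0.3426, 0.0867]
tcp_rot: [[-0.971, -0.241, -0.0], [-0.241, 0.971, 0.0], [0.0, 0.0, -1.0]]
ft_force: [-0.3, -0.1, 0.6]
opening: 0.192
grip_force: 0.4
```

play_rows(
  deltas=[0, -1, 0, 0, 0, -0.022, 18],
)

```text
time: 6.55
ee_pos: [0.4479, -0.3435, 0.0866]
tcp_rot: [[-0.965, -0.262, -0.0], [-0.262, 0.965, 0.0], [0.0, 0.0, -1.0]]
ft_force: [-0.1, 1.3, -0.0]
opening: 0.19
grip_force: 0.4
```

play_rows(
  deltas=[0, -0.8, 0, 0, 0, -0.017, 18],
)

```text
time: 6.65
ee_pos: [0.4481, -0.3443, 0.0866]
tcp_rot: [[-0.961, -0.278, -0.0], [-0.278, 0.961, 0.0], [0.0, 0.0, -1.0]]
ft_force: [-0.6, 0.1, 0.1]
opening: 0.19
grip_force: 0.3
```

play_rows(
  deltas=[0, -0.8, 0, 0, 0, -0.017, 18],
)

```text
time: 6.75
ee_pos: [0.4483, -0.3451, 0.0866]
tcp_rot: [[-0.956, -0.294, -0.0], [-0.294, 0.956, 0.0], [0.0, 0.0, -1.0]]
ft_force: [-0.3, 0.4, 1.3]
opening: 0.19
grip_force: 0.3
```

play_rows(
  deltas=[0, 0, 0, 0, 0, 0, 18],
)

```text
time: 6.85
ee_pos: [0.4483, -0.3452, 0.0866]
tcp_rot: [[-0.956, -0.293, 0.0], [-0.293, 0.956, -0.0], [0.0, -0.0, -1.0]]
ft_force: [-0.4, 0.8, -0.4]
opening: 0.193
grip_force: 0.1
```

play_rows(
  deltas=[0, -0.8, 0, 0, 0, -0.017, 18],
)

```text
time: 6.95
ee_pos: [0.4485, -0.3457, 0.0866]
tcp_rot: [[-0.951, -0.31, -0.0], [-0.31, 0.951, 0.0], [0.0, 0.0, -1.0]]
ft_force: [-0.4, 0.2, -0.5]
opening: 0.184
grip_force: 0.3
```

play_rows(
  deltas=[0, -0.8, 0, 0, 0, -0.017, 18],
)

```text
time: 7.05
ee_pos: [0.4488, -0.3465, 0.0866]
tcp_rot: [[-0.945, -0.326, -0.0], [-0.326, 0.945, 0.0], [0.0, 0.0, -1.0]]
ft_force: [0.0, 1.6, 0.1]
opening: 0.189
grip_force: 0.4
```

play_rows(
  deltas=[0, -0.8, 0, 0, 0, -0.017, 18],
)

```text
time: 7.15
ee_pos: [0.449, -0.3473, 0.0866]
tcp_rot: [[-0.939, -0.343, -0.0], [-0.343, 0.939, 0.0], [0.0, 0.0, -1.0]]
ft_force: [0.1, -0.3, -0.5]
opening: 0.19
grip_force: 0.4
```

play_rows(
  deltas=[0, -0.7, 0, 0, 0, -0.015, 18],
)

```text
time: 7.25
ee_pos: [0.4493, -0.3477, 0.0865]
tcp_rot: [[-0.934, -0.356, -0.0], [-0.356, 0.934, 0.001], [-0.0, 0.001, -1.0]]
ft_force: [0.5, 2.3, 0.7]
opening: 0.192
grip_force: 0.8
```

play_rows(
  deltas=[0, -0.7, 0, 0, 0, -0.015, 18],
)

```text
time: 7.35
ee_pos: [0.4497, -0.3483, 0.0866]
tcp_rot: [[-0.929, -0.37, 0.0], [-0.37, 0.929, 0.001], [-0.0, 0.001, -1.0]]
ft_force: [0.4, 2.0, -0.0]
opening: 0.192
grip_force: 0.8
```

play_rows(
  deltas=[0, 0, 0, 0, 0, 0, 18],
)

```text
time: 7.45
ee_pos: [0.4497, -0.3485, 0.0866]
tcp_rot: [[-0.929, -0.37, 0.0], [-0.37, 0.929, 0.0], [-0.0, 0.0, -1.0]]
ft_force: [0.6, 2.4, -0.7]
opening: 0.187
grip_force: 0.7
```

```bash
python3 - <<'E'
from h import *
o=robot.get_obs();print(o["ee_pos"],o["tcp_rot"][:,0],o["qpos"][5],o["time"],o["ft_force"])
w=snapshot("wrist")[190:330,170:370];t=snapshot("top")[165:265,270:345]
cv2.imwrite("pics/w4.png",np.hstack([cv2.resize(w,(480,336)),cv2.resize(t,(252,336),interpolation=3)]))
E
```

```text
[ 0.44970626 -0.34846766  0.08659913] [-9.29195302e-01 -3.69588855e-01 -4.09949405e-04] -2.7034129768452586 7.45 [ 0.6100509   2.41102645 -0.68863943]
```

View pics/w4.png

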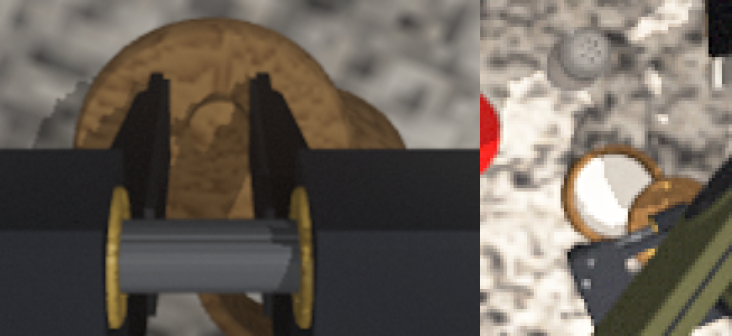

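play_rows(
  deltas=[0, -0.6, 0, 0, 0, 0, 18, 0, 0, 0, 0, 0, 0, 18],
)

```text
time: 7.75
ee_pos: [0.4498, -0.3491, 0.0866]
tcp_rot: [[-0.929, -0.369, 0.0], [-0.369, 0.929, 0.0], [-0.0, 0.0, -1.0]]
ft_force: [0.7, 2.1, -0.8]
opening: 0.191
grip_force: 0.7
```

play_rows(
  deltas=[0, -0.5, 0, 0, 0, 0, 18, 0, 0, 0, 0, 0, 0, 18],
)

```text
time: 7.95
ee_pos: [0.45, -0.3496, 0.0866]
tcp_rot: [[-0.929, -0.369, -0.0], [-0.369, 0.929, 0.0], [-0.0, 0.0, -1.0]]
ft_force: [1.2, 2.9, -0.0]
opening: 0.188
grip_force: 0.7
```

play_rows(
  deltas=[0, 0, 0, 0, 0, 0, 34, 0, 0, 0, 0, 0, 0, 34, 0, 0, -10, 0, 0, 0, 34, 0, 0, -25, 0, 0, 0, 34, 0, 0, -30, 0, 0, 0, 34, 0, 0, -30, 0, 0, 0, 34, 0, 0, -20, 0, 0, 0, 34],
)

```text
time: 8.65
ee_pos: [0.4507, -0.3505, 0.2055]
tcp_rot: [[-0.929, -0.369, 0.003], [-0.369, 0.929, -0.003], [-0.002, -0.004, -1.0]]
ft_force: [0.8, -0.8, -0.2]
opening: 0.362
grip_force: 0.0
```

play_rows(
  deltas=[25, 0, -5, 0, 0, 0, 34, 30, 0, -5, 0, 0, 0, 34, 30, 0, -5, 0, 0, 0, 34, 0, 0, 0, 0, 0, 0, 34],
)

```text
time: 9.05
ee_pos: [0.3692, -0.3825, 0.2186]
tcp_rot: [[-0.93, -0.366, 0.001], [-0.366, 0.93, -0.003], [0.0, -0.003, -1.0]]
ft_force: [1.8, -0.7, -0.0]
opening: 0.358
grip_force: 0.0
```

```bash
python3 - <<'E'
from h import *
o=robot.get_obs();print(o["ee_pos"],o["tcp_rot"][:,0],o["time"],o["ft_force"])
w=snapshot("wrist");t=snapshot("top")[165:265,270:345]
cv2.imwrite("pics/w5.png",np.hstack([cv2.resize(w,(512,384)),cv2.resize(t,(288,384),interpolation=3)]))
E
```

```text
[ 0.36918648 -0.38254113  0.21863618] [-9.30492251e-01 -3.66311506e-01  2.26035089e-04] 9.05 [ 1.78892376 -0.68811152 -0.00621398]
```

View pics/w5.png

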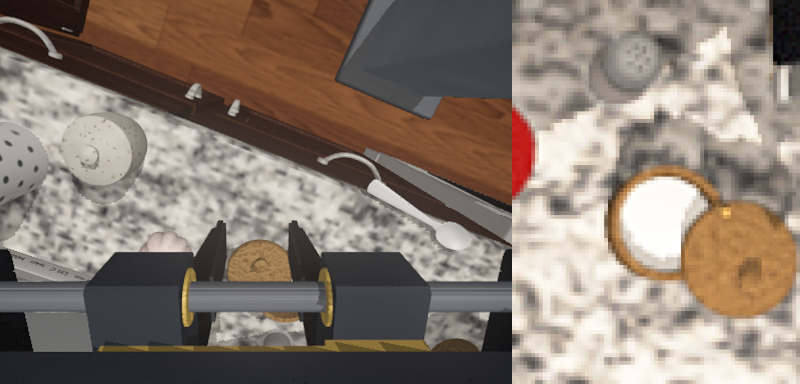

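In the top crop the open box rim centre is about (666,222), the pin (726,213), the lid centre (740,260) and the knob (750,268).

```bash
python3 - <<'E'
from h import *
g=lambda x,y,z:ray("top",(270+(x-512)/3.84-.4,165+y/3.84-.4),z)[:2]
b,p,l,k=g(666,222,.05),g(726,213,.056),g(740,260,.056),g(750,267,.067)
print(b,p,l,k)
az=lambda d:np.degrees(np.arctan2(d[1],d[0]))
print(az(b-p),az(l-p)%360,az(k-p)%360,np.hypot(*(k-p)),np.hypot(*(b-p)),np.hypot(*(l-p)))
E
```

```text
[ 0.48622312 -0.30000586] [ 0.49155696 -0.3343791 ] [ 0.46416858 -0.34214812] [ 0.46022548 -0.34564059]
98.82048204822325 195.8365697537794 199.769979467694 0.033293885689055995 0.03478462031699987 0.02846894259475009
```

```bash
python3 -c "
from bench import robot
print(robot.job_done())"
```

```text
the job is handed in; nothing more can be done
None
```

I opened the salt box in front of the shaker by turning its lid by the knob to the stop, let go, and handed in the job at about 9 s. The last pictures put the lid at about 90° within measuring error, with the box dragged by no more than a few mm at the stop. The arm did not touch the shaker or the other box.

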